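Load the needle punch into the press's collet holder

ROBOT

A 7-joint arm with a two-finger parallel gripper is mounted at the origin on the work surface. World frame = base frame: x ahead of the robot, y to its left, z up, the work surface at z = 0. Lengths are in m, angles in rad, forces in N, time in s.
With the tool pointing down it reaches from about 0.425 to 0.95 m from the base axis. Payload 4.7 kg.
Tool frame: the origin (TCP) lies midway between the tips of the shut fingers; the grasp point (between the pads) lies 19 mm behind it; z points along the fingers, y is the direction in which the jaws open and shut (so a half turn about z gives the same grasp; the last joint's range is limited). The gripper opens to 87 mm and grips with 3 to 60 N. Pads are 19 mm wide; open, the fingers measure 117 mm over their backs; the gripper's body (75 mm by 190 mm) begins 51 mm behind the grasp point.
Start: joints at [1.29, 0.469, -0.049, 1.532, 0.024, 1.141, -0.082], TCP at [0.168, -0.654, 0.223] pointing down, gripper open.
Joint ranges: [-2.59, 2.59], [-0.33, 1.99], [-1.39, 1.29], [0.1, 2.45], [-1.04, 4.18], [0.21, 1.99], [-2.66, 2.66]. Speed limits (rad/s): [2.57, 2.57, 3.14, 3.14, 3.14, 3.14, 3.14].

INTERFACE

Orientations are given as a 3x3 rotation matrix whose columns are the frame's x, y, z axes.
In Python, from plant import arm gives the robot as it stands.
- The arm moves only by the tool apply_moves, never from a script. Its argument "commands" is a list that holds one entry, the list of rows, each a list of 5 numbers: the opening, from 0 (shut) to 1 (fully open), then the shift along the tool's x, y, z in m, then the turn about the tool's z in degrees. A call has 1 to 20 rows; each row is the pose to reach, as a shift and turn from the pose commanded when the call began, along the tool's axes at that moment; what a row does not reach only later rows make up. A row lasts 1/10 s, in which the tool goes at most 50 mm and 8.59 degrees, less where a joint would pass 70% of its speed; a pose out of reach is approached as far as the arm can. A call with a gripper value outside its range is refused whole. The fingers move at their own pace and stop on an object; "force" is the grip in N (left out, the last holds). Time passes only in rows, so rows that repeat a pose let the fingers close. It gives the time, the measured TCP pose, the force and the opening at its end, in the units of the state.
- arm.read_state(): the state, without advancing time (a new reading comes with each control period).
- arm.snapshot(name): name is "scene" or "top"; returns a dict with "img" (400x640x3 uint8, red, green, blue), "vfov" (degrees; the focal length in pixels is half the picture's height over the tangent of half this angle, whatever the lens; pixels are square), "cx", "cy" (the principal point, pixels), "cam_to_world" (4x4, takes a point from camera to world coordinates). Camera axes: x right, y up, looking along -z (the intrinsics and any distortion apply to the point x, -y, -z); pixel columns grow to the right and rows downward; lengths in m; the calibration is good to about 2 mm. A picture is of the moment at which its call begins. There is no depth.
- arm.sign_off(): hands the job in, once; it reports no verdict.
The state is a dict: "clock": time; "joint_pos": joint angles; "qvel": joint speeds; "effort": joint torques, N m; "position": TCP position; "ee_rot": TCP orientation; "contact_force": force on the tool from outside, world axes, zero at the start; "moment": the same for the moment, N m; "width": finger opening in m.
Only numpy, scipy, OpenCV 4.12 (cv2) and the standard library are available. Lean on these libraries where they do the work, as an engineer would, in place of code of your own. Each camera call takes 0.05 s, during which the arm holds its last target.

TASK

Take the punch with the needle-pointed end out of the wooden rack and set its shank into the open collet of the punch holder standing in the blue stand, all the way in until its shoulder rests on the collet. Then turn the round knurled collet nut clockwise (seen from above) until it comes up tight and the collet grips the shank, and let go. Leave the other punches in the rack.

Things in the scene. Friction and masses are not known exactly. Their poses are not given: they have to be found in the camera images.
- punch_grip (a point): the needle punch, to be loaded: bright steel, upright in the rack, about 75 g, z up along its axis. Sizes in mm: stem diameter 16, 22 long, above a shoulder of diameter 22, 3 thick; on top a short cone runs out to a nib 3.5 thick, its tip 40 above the shoulder's underside. This point: on the axis in mid-stem, 14 above the shoulder's underside
- punch_shoulder (a point): centre of the underside of the needle punch's shoulder, z up along the axis. From here the shank, diameter 12 mm, runs 28 mm down, its last 4 mm chamfered. In the rack the shoulder lies on the rack's top
- rack: fixed wooden punch rack, 52 x 204 x 36 mm high, origin under its centre, long side along its y. Five holes in one row along y, at -76, -38, 0, 38 and 76 mm, 31 deep and 14 wide; the four punches stand in the first four in any order, the last is empty. In front of the row and behind it (along x) is free space
- flat_punch_mid (a point): another punch, same shank and shoulder, with a plain flat end 16 mm wide, 26 mm high over the rack; this point is 13 mm above the underside of its shoulder. Not to be moved
- ball_punch_mid (a point): another punch, same shank and shoulder, with a ball end 22 mm wide, 35 mm high over the rack; this point is 13 mm above the underside of its shoulder. Not to be moved
- disc_punch_mid (a point): another punch, same shank and shoulder, with a disc end 28 mm wide, 28 mm high over the rack; this point is 13 mm above the underside of its shoulder. Not to be moved
- collet_face (a point): centre of the collet's upper end face, 112 mm above the bench, axes those of the fixed stand (blue block 58 x 58 x 60 mm on a 110 x 150 foot); z up along the bore. Three jaws surround an upright bore 30 mm deep; it is 15.2 wide with the nut slack, 14.3 at the tightest start. The punch is home when its shoulder lies on this face
- nut_mid (a point): centre of the round knurled steel collet nut, on the collet's axis: outer diameter 40 mm, 22 high, from 23 to 1 mm below the collet face. Clear all round and for 20 mm below; turn it with the fingers either side of it, the punch standing between them
- collet_nut (a joint): turn of the collet nut, rad: 0 slack, grows clockwise seen from above, end stop at 2.1; starts at 0 to 0.4. About 0.18 N m of drag; it stays where it is left and does not rise or sink. Each radian moves the jaws in by 1.3 mm: they touch the 12 mm shank at about 1.4, then each jaw's grip grows by about 4 N per 0.1 rad up to the stop, where the nut is tight
- jaw0: one of the three collet jaws, 26 mm deep; origin on the collet's axis in the collet's end face
- jaw1: the second jaw
- jaw2: the third jaw
Mind the look-alikes: they are no part of the job. Leave any red look-alike of the part that bears collet_face alone.

How it is judged:
By the outcome, as a careful person would: the job done as asked, in the order asked, and still so for the second after the job is handed in, with the robot touching nothing.
It also fails if it takes over 62 s, if anything falls off the work surface, if the arm or the gripper's body presses on something with over 40 N, if the wrist force passes 120 N, or if a joint passes its speed limit or range.

## Working session

There is one attempt and no reset: what is moved stays moved. The work goes in short steps, Python scripts to look and compute and a tool call to move; the robot and the scene stay as the last step left them, time stands still between calls to the robot, and variables do not carry over. Pictures are saved under pics/ and viewed, and the job is handed in when it is done.

Besides the shell and the picture viewer there is one more tool, called after ">>>" by a JSON object that holds its "fn" and its "kwargs". apply_moves: Moves the arm, as the interface text tells. Its arguments: {"type":"object","properties":{"commands":{"type":"array"},"force":{"type":"number"}},"required":["commands"]}

```bash
ls; mkdir -p pics
python3 - <<'E'
from plant import arm
import cv2,numpy as np
s=arm.read_state();print({k:np.round(v,3).tolist() for k,v in s.items()})
for n in("scene","top"):
    d=arm.snapshot(n);cv2.imwrite(f"pics/{n}0.png",d["img"][:,:,::-1]);print(n,d["vfov"],d["cx"],d["cy"],np.round(d["cam_to_world"],4).tolist(),[k for k in d])
E
```

```text
pics
{'clock': 0.0, 'joint_pos': [1.29, 0.469, -0.049, 1.534, 0.024, 1.141, -0.082], 'qvel': [0.001, -0.002, 0.002, 0.002, -0.002, -0.0, -0.001], 'effort': [-0.0, -50.798, -0.081, -23.616, -0.061, 0.038, 0.0], 'position': [0.168, -0.653, 0.221], 'ee_rot': [[0.968, 0.249, -0.001], [0.249, -0.968, 0.002], [-0.0, -0.002, -1.0]], 'contact_force': [0.631, -0.222, 0.4], 'moment': [0.027, -0.004, 0.019], 'width': 0.087}
scene 46.555335241402986 332.44523578158106 201.39612718700127 [[-0.2851, -0.8026, 0.524, 1.0113], [0.9585, -0.2384, 0.1564, 0.0735], [-0.0006, 0.5468, 0.8372, 0.8591], [0.0, 0.0, 0.0, 1.0]] ['img', 'vfov', 'cx', 'cy', 'cam_to_world']
top 57.39490014977986 323.0632811687095 196.08408858763465 [[-0.0035, 0.9918, -0.1278, 0.4399], [-1.0, -0.0031, 0.0036, -0.0616], [0.0032, 0.1278, 0.9918, 0.7819], [0.0, 0.0, 0.0, 1.0]] ['img', 'vfov', 'cx', 'cy', 'cam_to_world']
```

View pics/scene0.png

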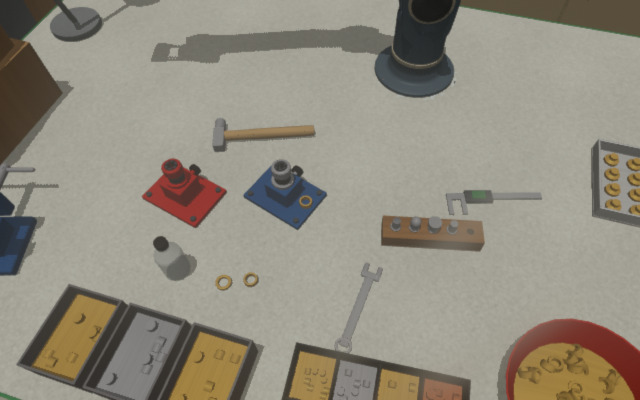

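View pics/top0.png

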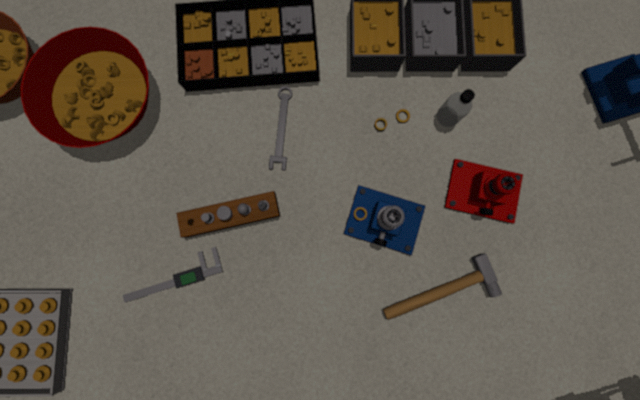

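The scene view has the rack at about (432,232), the blue stand at (285,185) and a red look-alike at (183,190). The top view has the rack at (228,214), blue at (388,217) and red at (490,190). I'll enlarge next.

Run:
```python
import cv2,numpy as np
a=cv2.imread("pics/scene0.png");b=cv2.imread("pics/top0.png")
f=lambda i,x,y,w,h,k:cv2.resize(i[y:y+h,x:x+w],None,fx=k,fy=k,interpolation=cv2.INTER_CUBIC)
A=f(a,375,200,120,60,6);B=f(b,170,180,120,65,6)
cv2.imwrite("pics/rack_s.png",cv2.convertScaleAbs(A,alpha=1.5));cv2.imwrite("pics/rack_t.png",cv2.convertScaleAbs(B,alpha=1.5))
C=f(a,240,145,100,85,4);D=f(b,335,175,100,85,4)
cv2.imwrite("pics/stand.png",cv2.convertScaleAbs(np.hstack([C,D]),alpha=1.5))
```

```text
(no output)
```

View pics/rack_s.png

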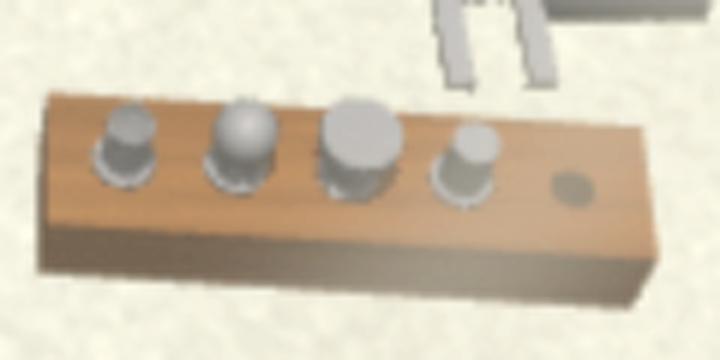

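View pics/rack_t.png

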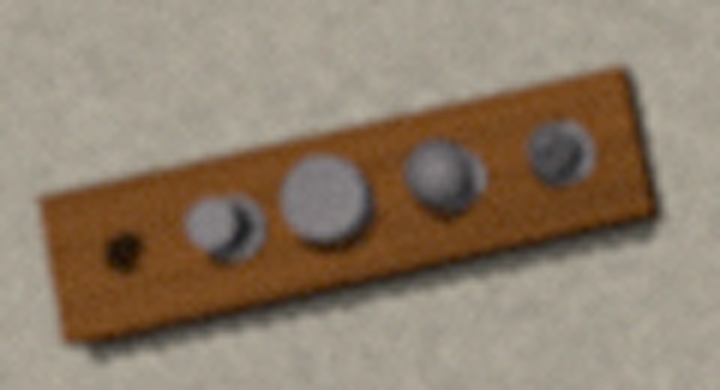

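View pics/stand.png

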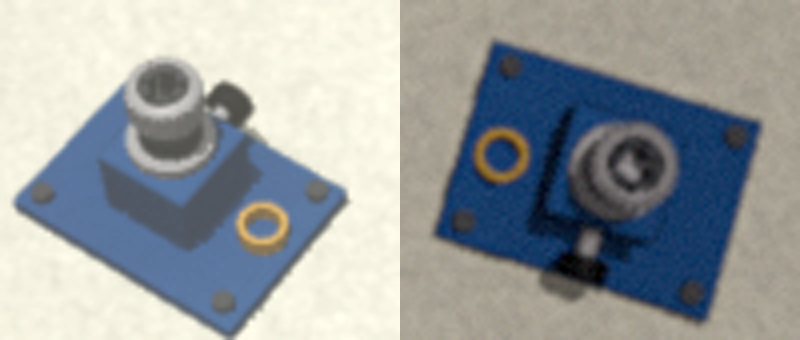

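Run:
```python
import cv2,numpy as np
from plant import arm
def g(n):
    return np.mean([arm.snapshot(n)["img"].astype(float) for _ in range(4)],0)[:,:,::-1]
a=g("scene");b=g("top")
np.save("scene.npy",a);np.save("top.npy",b)
f=lambda i,x,y,w,h,k:np.clip(cv2.resize(i[y:y+h,x:x+w],None,fx=k,fy=k,interpolation=cv2.INTER_CUBIC)*1.4,0,255)
r=np.hstack([f(a,385,210,25,25,16),f(b,250,192,25,25,16)])
r2=np.hstack([f(a,443,212,25,25,8),f(b,195,205,25,25,8),f(a,405,210,25,25,8),f(b,232,197,25,25,8)])
cv2.imwrite("pics/z.png",np.vstack([r,r2]))
```

```text
[ WARN:0@12.333] global loadsave.cpp:1063 imwrite_ Unsupported depth image for selected encoder is fallbacked to CV_8U.
```

View pics/z.png

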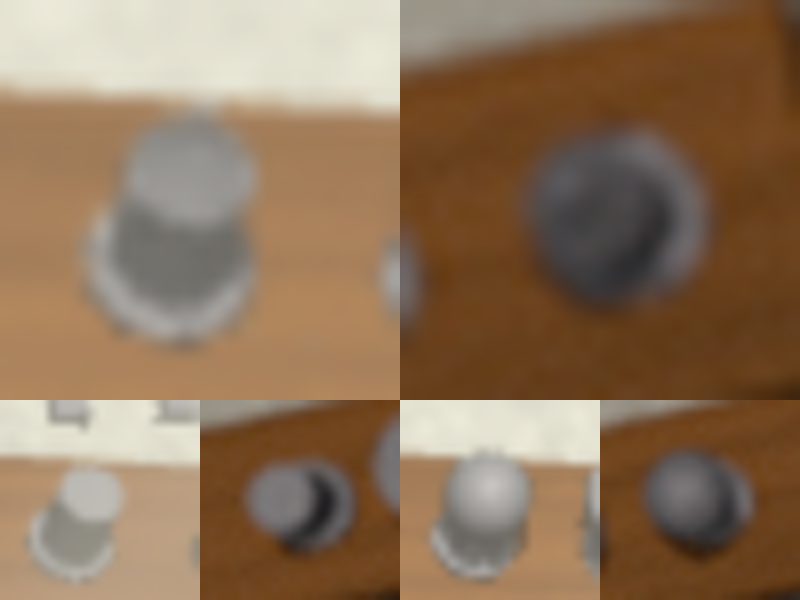

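The bottom-left and bottom-middle pairs show the flat punch (plain disc) and the ball, and the large disc stands out in the earlier crop. The fourth punch, at scene (396,225) / top (263,206), is the only one with a cone and a thin nib, visible at scene (397.8,216.2). That makes it the needle punch. Next I'll measure positions.

```bash
cat > h.py <<'E'
import numpy as np,cv2
from scipy.optimize import least_squares
CAM={"scene":(46.555335241402986,332.44523578158106,201.39612718700127,[[-0.2851,-0.8026,0.524,1.0113],[0.9585,-0.2384,0.1564,0.0735],[-0.0006,0.5468,0.8372,0.8591]]),}
def cams():
    from plant import arm
    for n in("scene","top"):
        d=arm.snapshot(n);CAM[n]=(d["vfov"],d["cx"],d["cy"],np.array(d["cam_to_world"])[:3])
def ray(n,uv):
    v,cx,cy,T=CAM[n];T=np.array(T);f=200/np.tan(np.radians(v)/2)
    uv=np.atleast_2d(np.array(uv,float));d=np.c_[(uv[:,0]-cx)/f,-(uv[:,1]-cy)/f,-np.ones(len(uv))]@T[:,:3].T
    return T[:,3],d
def onz(n,uv,z):
    o,d=ray(n,uv);return (o+d*((z-o[2])/d[:,2])[:,None])[:,:2]
def proj(n,P):
    v,cx,cy,T=CAM[n];T=np.array(T);f=200/np.tan(np.radians(v)/2)
    c=(np.atleast_2d(P)-T[:,3])@T[:,:3];return np.c_[cx+f*c[:,0]/-c[:,2],cy-f*c[:,1]/-c[:,2]]
def tri(u1,u2):
    A=[];b=[]
    for n,u in(("scene",u1),("top",u2)):
        o,d=ray(n,u);d=d[0]/np.linalg.norm(d[0]);M=np.eye(3)-np.outer(d,d);A.append(M);b.append(M@o)
    A=np.vstack(A);b=np.hstack(b);x=np.linalg.lstsq(A,b,rcond=None)[0];return x,np.linalg.norm(A@x-b)
def fit(xy,r=None):
    c0=xy.mean(0)
    if r: s=least_squares(lambda p:np.hypot(*(xy-p).T)-r,c0,loss="soft_l1",f_scale=.0005);return s.x,r,np.sqrt(np.mean(s.fun**2))
    s=least_squares(lambda p:np.hypot(*(xy-p[:2]).T)-p[2],[*c0,.015],loss="soft_l1",f_scale=.0005);return s.x[:2],s.x[2],np.sqrt(np.mean(s.fun**2))
E
python3 - <<'E'
from h import *
cams();np.set_printoptions(precision=4,suppress=True)
K=4
for n in("scene","top"):
    im=np.load(n+".npy").clip(0,255).astype(np.uint8)
    big=cv2.resize(im,None,fx=K,fy=K,interpolation=cv2.INTER_CUBIC)
    hsv=cv2.cvtColor(big,cv2.COLOR_BGR2HSV)
    for u in ([(440,240),(400,222),(396,230)] if n=="scene" else [(220,217),(263,206)]): print(n,u,hsv[u[1]*K,u[0]*K])
    # blue foot
    m=cv2.inRange(hsv,(100,120,30),(125,255,255))
    lo,hi=((235,150),(335,235)) if n=="scene" else ((335,180),(430,260))
    mm=np.zeros_like(m);mm[lo[1]*K:hi[1]*K,lo[0]*K:hi[0]*K]=m[lo[1]*K:hi[1]*K,lo[0]*K:hi[0]*K]
    c=max(cv2.findContours(mm,0,1)[0],key=cv2.contourArea)[:,0]/K
    print(n,"foot rect",cv2.minAreaRect((onz(n,c,.01)*1000).astype(np.float32)))
    # rack brown
    m=cv2.inRange(hsv,(5,90,85 if n=="top" else 130),(20,255,255))
    lo,hi=((375,205),(495,260)) if n=="scene" else ((170,185),(290,245))
    mm=np.zeros_like(m);mm[lo[1]*K:hi[1]*K,lo[0]*K:hi[0]*K]=m[lo[1]*K:hi[1]*K,lo[0]*K:hi[0]*K]
    c=max(cv2.findContours(mm,0,1)[0],key=cv2.contourArea)[:,0]/K
    print(n,"rack rect",cv2.minAreaRect((onz(n,c,.036)*1000).astype(np.float32)))
    cv2.imwrite(f"pics/rm_{n}.png",mm[lo[1]*K:hi[1]*K,lo[0]*K:hi[0]*K])
E
```

```text
scene (440, 240) [ 15  76 121]
scene (400, 222) [ 15  23 110]
scene (396, 230) [ 23   9 113]Traceback (most recent call last):
  File "<stdin>", line 13, in <module>
ValueError: max() iterable argument is empty
```

Run:
```python
import cv2,numpy as np
f=lambda i,x,y,w,h,k:np.clip(cv2.resize(i[y:y+h,x:x+w],None,fx=k,fy=k,interpolation=cv2.INTER_CUBIC)*1.5,0,255).astype(np.uint8)
a=np.load("scene.npy");b=np.load("top.npy")
cv2.imwrite("pics/nut.png",np.hstack([f(a,262,155,40,40,10),f(b,370,197,40,40,10)]))
```

```text
(no output)
```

View pics/nut.png

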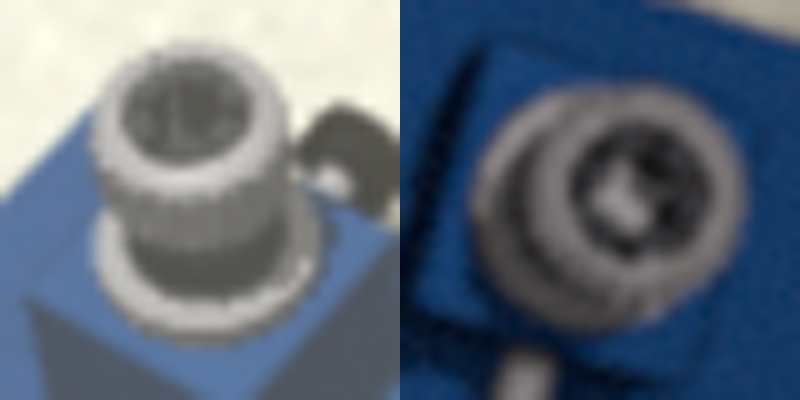

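Run:
```python
from h import *
cams();np.set_printoptions(precision=4,suppress=True)
print(CAM["top"][1:3])
print("collet", onz("scene",(280.25,165.65),.1115), onz("top",(393.75,215.35),.1115), tri((280.25,165.65),(393.75,215.35)))
K=8
def crop(n,x,y,w,h):
    im=np.load(n+".npy").clip(0,255).astype(np.uint8)[y:y+h,x:x+w]
    return cv2.resize(im,None,fx=K,fy=K,interpolation=cv2.INTER_CUBIC)
def un(c,x,y): return (c+.5)/K-.5+[x,y]
# needle shoulder: steel vs wood by saturation
for n,(x,y,w,h) in {"scene":(386,212,22,24),"top":(252,194,22,24)}.items():
    hsv=cv2.cvtColor(crop(n,x,y,w,h),cv2.COLOR_BGR2HSV);s=hsv[...,1].astype(np.uint8)
    t,m=cv2.threshold(s,0,255,cv2.THRESH_BINARY_INV+cv2.THRESH_OTSU)
    if n=="scene": m[:7*K]=0
    cs=[c for c in cv2.findContours(m,0,1)[0]];c=max(cs,key=cv2.contourArea)[:,0]
    uv=un(c,x,y);print(n,"thr",t,uv.min(0),uv.max(0))
    cv2.imwrite(f"pics/m_{n}.png",m)
    if n=="scene": q=uv[uv[:,1]>225]      # near rim, bottom edge
    else: q=uv[(uv[:,0]>263)]
    for z in(.036,.039): print(z,fit(onz(n,q,z),.011))
# nib
print("nib scene @.076",onz("scene",(397.8,216.2),.076))
# rack
for n,(x,y,w,h) in {"scene":(375,205,120,60),"top":(170,185,120,60)}.items():
    b=crop(n,x,y,w,h);hsv=cv2.cvtColor(b,cv2.COLOR_BGR2HSV)
    m=cv2.inRange(hsv,(3,70,0),(25,255,255))
    if n=="scene":m&=cv2.inRange(hsv[...,2],128,255)
    c=un(max(cv2.findContours(m,0,1)[0],key=cv2.contourArea)[:,0],x,y)
    r=cv2.minAreaRect((onz(n,c,.036)*1000).astype(np.float32));print(n,"rack",r,cv2.boxPoints(r).tolist())
    cv2.imwrite(f"pics/rm_{n}.png",cv2.resize(m,None,fx=.5,fy=.5))
```

```text
(323.0632811687095, 196.08408858763465)
collet [[ 0.4907 -0.192 ]] [[ 0.4902 -0.1939]] (array([ 0.4901, -0.1932,  0.1105]), np.float64(0.0011789525027102881))
scene thr 68.0 [389.6875 218.5625] [400.5625 230.9375]
0.036 (array([0.5177, 0.0597]), 0.011, np.float64(0.00018330465006295764))
0.039 (array([0.5195, 0.0597]), 0.011, np.float64(0.00019707207123712897))
top thr 107.0 [257.3125 199.5625] [268.9375 210.4375]
0.036 (array([0.5179, 0.0578]), 0.011, np.float64(0.00027055732146608324))
0.039 (array([0.5176, 0.0574]), 0.011, np.float64(0.00026489791606104657))
nib scene @.076 [[0.5179 0.0606]]
scene rack ((493.3580322265625, 169.69854736328125), (49.120731353759766, 129.06942749023438), 12.584566116333008) [[455.3268737792969, 227.3316192626953], [483.4485778808594, 101.36302947998047], [531.38916015625, 112.06547546386719], [503.2674865722656, 238.0340576171875]]
top rack ((499.5311584472656, 131.0302734375), (55.40806198120117, 206.39198303222656), 12.703512191772461) [[449.8118591308594, 225.60784912109375], [495.19866943359375, 24.26812171936035], [549.25048828125, 36.45269775390625], [503.8636474609375, 237.79241943359375]]
```

Both views agree to about 2 mm: needle axis at (0.518, 0.0587), collet axis at (0.490, -0.193). The rack yaw is 12.7° (measured 206x55 mm against 204x52), and its -76 hole works out at (0.516, 0.057), which is consistent. Moving above the needle by way of an outward waypoint.

>>> {"fn": "apply_moves", "kwargs": {"commands": [[[1, 0.35, -0.22, 0, -10], [1, 0.35, -0.22, 0, -20], [1, 0.35, -0.22, 0, -30], [1, 0.35, -0.22, 0, -40], [1, 0.35, -0.22, 0, -48], [1, 0.35, -0.22, 0, -56], [1, 0.35, -0.22, 0, -64], [1, 0.35, -0.22, 0, -72], [1, 0.35, -0.22, 0, -80], [1, 0.516, -0.603, 0.05, -88], [1, 0.516, -0.603, 0.05, -88], [1, 0.516, -0.603, 0.05, -88], [1, 0.516, -0.603, 0.05, -88], [1, 0.516, -0.603, 0.05, -88], [1, 0.516, -0.603, 0.05, -88], [1, 0.516, -0.603, 0.05, -88], [1, 0.516, -0.603, 0.05, -88], [1, 0.516, -0.603, 0.05, -88], [1, 0.516, -0.603, 0.05, -88], [1, 0.516, -0.603, 0.05, -88]]], "force": 20}}

```text
clock: 2.7
position: [0.5177, 0.0584, 0.1725]
ee_rot: [[-0.215, 0.977, -0.0], [0.977, 0.215, -0.001], [-0.001, -0.0, -1.0]]
contact_force: [-0.3, 0.3, -1.1]
width: 0.0869
```

```bash
cat > look.py <<'E'
import sys
from h import *
from plant import arm
np.set_printoptions(precision=4,suppress=True)
name=sys.argv[1];B=[eval(a) for a in sys.argv[2:4]];k=eval(sys.argv[4])
s=arm.read_state()
for q in("clock","joint_pos","position","contact_force","moment","width"):print(q,np.round(s[q],4))
print(np.round(s["ee_rot"],4).tolist())
o=[]
for n,(x,y,w,h) in zip(("scene","top"),B):
    i=arm.snapshot(n)["img"][:,:,::-1];cv2.imwrite(f"pics/{name}_{n}_raw.png",i)
    o.append(cv2.convertScaleAbs(cv2.resize(i[y:y+h,x:x+w],None,fx=k,fy=k,interpolation=cv2.INTER_CUBIC),alpha=1.4))
cv2.imwrite(f"pics/{name}.png",np.hstack(o))
E
python3 look.py a "(350,150,130,110)" "(200,150,130,110)" 3
```

```text
clock 2.7
joint_pos [ 0.3472  0.3459 -0.6642  1.9234  0.2592  0.9582 -0.2218]
position [0.5177 0.0584 0.1725]
contact_force [-0.3028  0.2766 -1.14  ]
moment [ 0.0037 -0.0889 -0.0092]
width 0.0869
[[-0.2155, 0.9765, -0.0002], [0.9765, 0.2155, -0.0008], [-0.0008, -0.0003, -1.0]]
```

View pics/a.png

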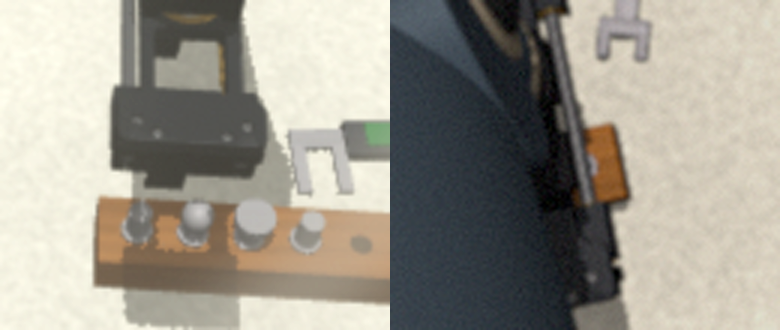

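```bash
python3 - <<'E'
from h import *
cams();p=np.array([.5177,.0584,.1725]);y=np.array([.9765,.2155,0]);x=np.array([-.2155,.9765,0])
for a in(.0435,.058):
  for b in(-.0095,.0095): print(a,b,(proj("scene",p+y*a+x*b)-[350,150])*3)
E
python3 -c "
import cv2;i=cv2.imread('pics/a_scene_raw.png')[170:235,380:450];cv2.imwrite('pics/a2.png',cv2.convertScaleAbs(cv2.resize(i,None,fx=9,fy=9,interpolation=2),alpha=1.8))"
```

```text
0.0435 -0.0095 [[143.21141253 173.88345935]]
0.0435 0.0095 [[175.95199084 175.85641492]]
0.058 -0.0095 [[143.32960937 195.06522964]]
0.058 0.0095 [[176.3923872  197.07751795]]
```

View pics/a2.png

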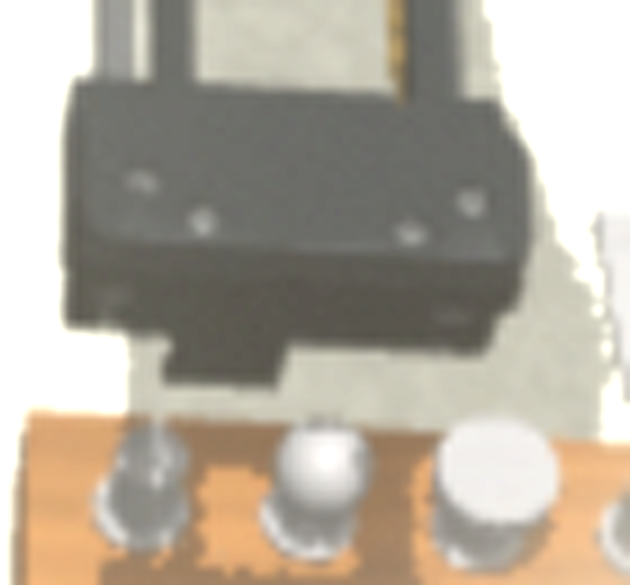

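The needle punch with its nib now lies below the fingertip gap (scene crop (155,405), raw (397,215)). The finger seen there sits about 2 mm further +y than predicted, so the scene camera has a +y bias of about 2 mm. I'll trust the top view's y. The needle-to-collet vector agrees in both views: (-0.0275, -0.2516). Going down to grip.

>>> {"fn": "apply_moves", "kwargs": {"commands": [[[1, -0.0005, 0, 0.04, 0], [1, -0.0005, 0, 0.08, 0], [1, -0.0005, 0, 0.11, 0], [1, -0.0005, 0, 0.125, 0], [1, -0.0005, 0, 0.13, 0], [1, -0.0005, 0, 0.13, 0], [1, -0.0005, 0, 0.13, 0], [0.1, -0.0005, 0, 0.13, 0], [0.1, -0.0005, 0, 0.13, 0], [0.1, -0.0005, 0, 0.13, 0], [0.1, -0.0005, 0, 0.13, 0], [0.1, -0.0005, 0, 0.13, 0], [0.1, -0.0005, 0, 0.13, 0], [0.1, -0.0005, 0, 0.13, 0], [0.1, -0.0005, 0, 0.13, 0]]], "force": 25}}

```text
clock: 4.4
position: [0.5178, 0.0583, 0.0425]
ee_rot: [[-0.215, 0.977, -0.0], [0.977, 0.215, -0.0], [-0.0, -0.0, -1.0]]
contact_force: [0.5, 0.8, 0.7]
width: 0.0307
```

```bash
python3 look.py b "(350,170,130,90)" "(200,150,130,90)" 3
```

```text
clock 4.4
joint_pos [ 0.2501  0.5248 -0.5657  2.0295  0.428   0.7038 -0.3702]
position [0.5178 0.0583 0.0425]
contact_force [0.5092 0.7636 0.7173]
moment [ 0.0091 -0.1115  0.0355]
width 0.0307
[[-0.2152, 0.9766, -0.0001], [0.9766, 0.2152, -0.0001], [-0.0, -0.0001, -1.0]]
```

View pics/b.png

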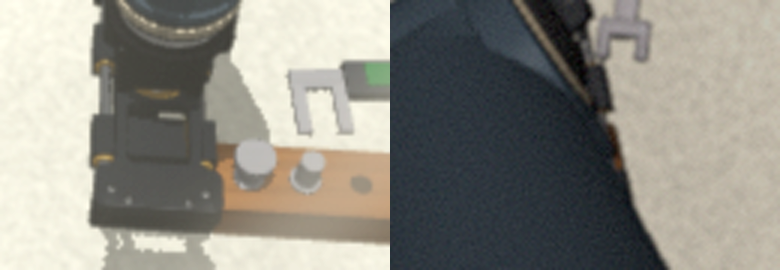

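The gripper hides the punch here. The fingers are still closing, at 31 mm.

>>> {"fn": "apply_moves", "kwargs": {"commands": [[[0.1, 0, 0, 0, 0], [0.1, 0, 0, 0, 0], [0.1, 0, 0, 0, 0], [0.1, 0, 0, 0, 0], [0.1, 0, 0, 0, 0], [0.1, 0, 0, 0, 0]]], "force": 30}}

```text
clock: 5.1
position: [0.5178, 0.0583, 0.0425]
ee_rot: [[-0.215, 0.977, 0.0], [0.977, 0.215, -0.0], [-0.0, 0.0, -1.0]]
contact_force: [0.4, 1.0, -0.6]
width: 0.0152
```

>>> {"fn": "apply_moves", "kwargs": {"commands": [[[0, 0, 0, 0, 0], [0, 0, 0, 0, 0], [0, 0, 0, -0.01, 0], [0, 0, 0, -0.025, 0], [0, 0, 0, -0.045, 0], [0, 0, 0, -0.07, 0], [0, 0, 0, -0.1, 0], [0, 0, 0, -0.13, 0], [0, 0, 0, -0.13, 0], [0, 0, 0, -0.13, 0], [0, 0, 0, -0.13, 0]]], "force": 30}}

```text
clock: 6.2
position: [0.5168, 0.058, 0.172]
ee_rot: [[-0.215, 0.977, -0.002], [0.977, 0.215, -0.001], [-0.0, -0.002, -1.0]]
contact_force: [-1.1, 0.4, -1.1]
width: 0.0151
```

```bash
python3 look.py c "(370,150,100,90)" "(200,150,100,90)" 4
```

```text
clock 6.2
joint_pos [ 0.3529  0.3473 -0.6706  1.9246  0.2615  0.9591 -0.224 ]
position [0.5168 0.058  0.172 ]
contact_force [-1.0774  0.4367 -1.1307]
moment [-0.0194 -0.1226 -0.0111]
width 0.0151
[[-0.2151, 0.9766, -0.0018], [0.9766, 0.2151, -0.0007], [-0.0003, -0.0019, -1.0]]
```

View pics/c.png

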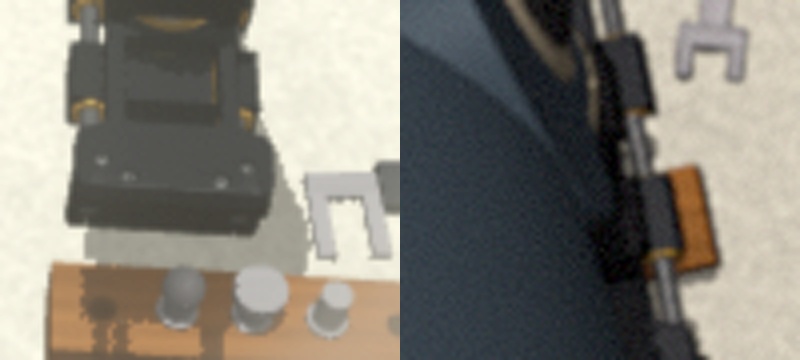

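The punch is out: its hole is empty at crop (100,308), the opening holds at 15.1 mm, and the other three still stand. I'm carrying it above the collet and turning so the scene camera can see past the gripper body.

>>> {"fn": "apply_moves", "kwargs": {"commands": [[[0, -0.02, -0.007, 0, 7], [0, -0.05, -0.017, 0, 15], [0, -0.085, -0.029, 0, 23], [0, -0.12, -0.04, 0, 31], [0, -0.155, -0.052, 0, 39], [0, -0.19, -0.064, 0, 47], [0, -0.215, -0.072, 0, 55], [0, -0.232, -0.078, 0, 63], [0, -0.24, -0.0806, 0, 70], [0, -0.24, -0.0806, 0, 76], [0, -0.24, -0.0806, 0, 76], [0, -0.24, -0.0806, 0, 76], [0, -0.24, -0.0806, 0, 76]]], "force": 30}}

```text
clock: 7.6
position: [0.4907, -0.1928, 0.1722]
ee_rot: [[0.894, 0.447, -0.001], [0.447, -0.894, 0.0], [-0.0, -0.001, -1.0]]
contact_force: [0.2, -0.4, -1.4]
width: 0.0147
```

```bash
python3 look.py d "(230,110,100,100)" "(340,160,100,100)" 4
```

```text
clock 7.6
joint_pos [ 0.5544  0.3023 -0.3151  1.9247  0.1149  0.9326 -0.9232]
position [ 0.4907 -0.1928  0.1722]
contact_force [ 0.2148 -0.3628 -1.4206]
moment [-0.0043 -0.0165  0.0031]
width 0.0147
[[0.8944, 0.4472, -0.0007], [0.4472, -0.8944, 0.0004], [-0.0004, -0.0007, -1.0]]
```

View pics/d.png

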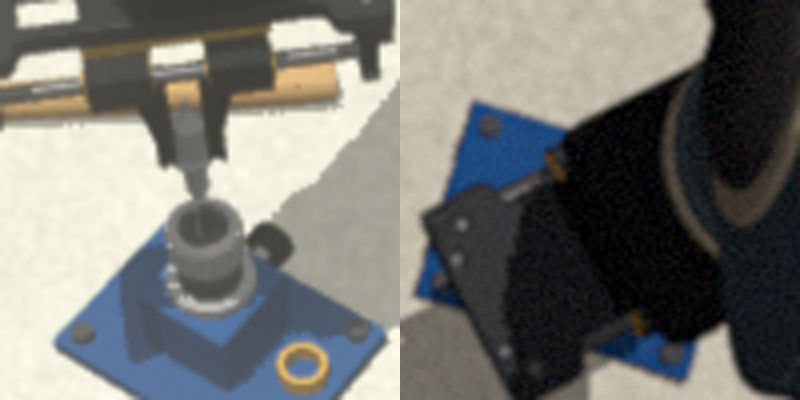

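```bash
python3 -c "
import cv2;i=cv2.imread('pics/d_scene_raw.png')[125:190,255:305];cv2.imwrite('pics/d2.png',cv2.convertScaleAbs(cv2.resize(i,None,fx=9,fy=9,interpolation=2),alpha=2.2))"
```

```text
(no output)
```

View pics/d2.png

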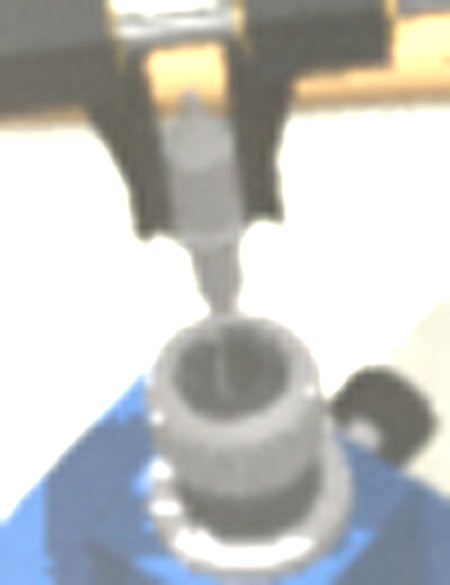

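```bash
python3 -c "
import cv2;i=cv2.imread('pics/d_scene_raw.png')[130:180,262:302];cv2.imwrite('pics/d3.png',cv2.resize(i,None,fx=12,fy=12,interpolation=2))"
python3 - <<'E'
from h import *
cams()
p=np.array([.4907,-.1928,.1722])
for nm,dz in(("tip",.034),("sh",-.006),("shankend",-.034)):
    print(nm,(proj("scene",p+[0,0,dz])-[262,130]+.5)*12)
print((proj("scene",[.4902,-.1937,.112])-[262,130]+.5)*12,(proj("scene",[.4907,-.192,.112])-[262,130]+.5)*12)
E
```

```text
tip [[162.21457111  57.62955818]]
sh [[188.15570023 224.17494854]]
shankend [[205.18838273 333.52696415]]
[[216.35525178 427.44087137]] [[224.82415601 431.98427163]]
```

View pics/d3.png

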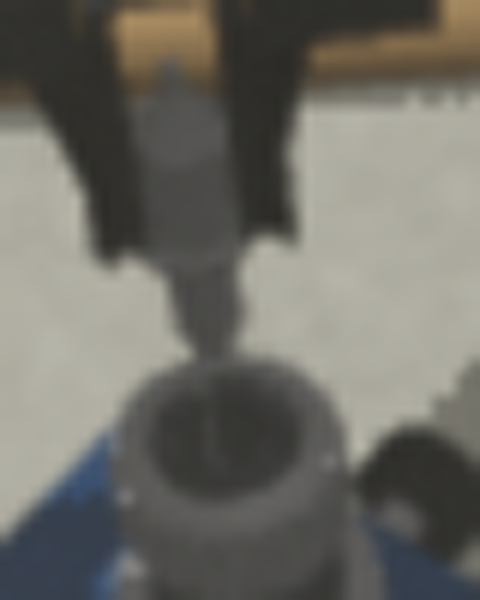

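The zoom shows nib tip (172,58), shoulder rim about (195,265), shank end (213,352) and bore centre about (225,430). The punch is upright and its offset from the predicted pixels matches the scene bias. Its axis extended to the collet face lands at (230,435), about 1 mm +y and 1 mm +x of the bore. The top view's numbers say the same, so I'm correcting by that and starting down.

>>> {"fn": "apply_moves", "kwargs": {"commands": [[[0, -0.0011, 0.0006, 0, 0], [0, -0.0011, 0.0006, 0.01, 0], [0, -0.0011, 0.0006, 0.018, 0], [0, -0.0011, 0.0006, 0.024, 0], [0, -0.0011, 0.0006, 0.028, 0], [0, -0.0011, 0.0006, 0.031, 0], [0, -0.0011, 0.0006, 0.034, 0], [0, -0.0011, 0.0006, 0.034, 0], [0, -0.0011, 0.0006, 0.034, 0]]], "force": 30}}

```text
clock: 8.7
position: [0.4902, -0.1944, 0.1387]
ee_rot: [[0.896, 0.445, 0.0], [0.445, -0.896, -0.0], [0.0, 0.0, -1.0]]
contact_force: [-0.3, -0.4, -1.0]
width: 0.0152
```

```bash
python3 look.py e "(262,130,40,50)" "(340,160,40,50)" 10; cat > /dev/null
```

```text
clock 8.7
joint_pos [ 0.5478  0.3431 -0.3071  1.9581  0.1347  0.8596 -0.9403]
position [ 0.4902 -0.1944  0.1387]
contact_force [-0.2994 -0.4026 -0.9787]
moment [-0.0126 -0.0585  0.0035]
width 0.0152
[[0.8955, 0.445, 0.0003], [0.445, -0.8955, -0.0001], [0.0002, 0.0003, -1.0]]
```

View pics/e.png

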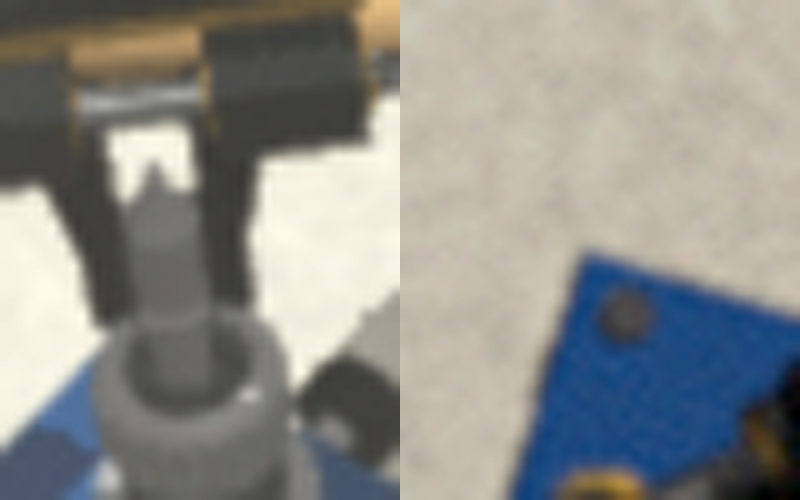

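The shank's end is inside the bore, about 7 mm below the face at crop (185,380), with no contact force. Continuing down to the shoulder.

>>> {"fn": "apply_moves", "kwargs": {"commands": [[[0, 0, 0, 0.005, 0], [0, 0, 0, 0.01, 0], [0, 0, 0, 0.014, 0], [0, 0, 0, 0.017, 0], [0, 0, 0, 0.019, 0], [0, 0, 0, 0.02, 0], [0, 0, 0, 0.02, 0]]]}}

```text
clock: 9.5
position: [0.4902, -0.1944, 0.1186]
ee_rot: [[0.895, 0.445, 0.0], [0.445, -0.895, -0.0], [0.0, 0.0, -1.0]]
contact_force: [-0.6, 0.7, -1.2]
width: 0.0148
```

>>> {"fn": "apply_moves", "kwargs": {"commands": [[[0, 0, 0, 0.001, 0], [0, 0, 0, 0.0015, 0], [0, 0, 0, 0.002, 0], [0, 0, 0, 0.002, 0], [0, 0, 0, 0.002, 0]]]}}

```text
clock: 10.0
position: [0.4904, -0.1945, 0.1184]
ee_rot: [[0.896, 0.445, 0.001], [0.445, -0.896, -0.001], [0.0, 0.001, -1.0]]
contact_force: [-3.7, 0.8, 11.7]
width: 0.0147
```

```bash
python3 look.py f "(262,130,40,50)" "(340,160,40,50)" 10; cat > /dev/null
```

```text
clock 10.0
joint_pos [ 0.5411  0.3699 -0.3015  1.9759  0.1488  0.8157 -0.9531]
position [ 0.4904 -0.1945  0.1184]
contact_force [-3.6631  0.7713 11.7274]
moment [ 0.2707  0.8975 -0.0144]
width 0.0147
[[0.8955, 0.445, 0.0007], [0.445, -0.8955, -0.0008], [0.0003, 0.0011, -1.0]]
```

View pics/f.png

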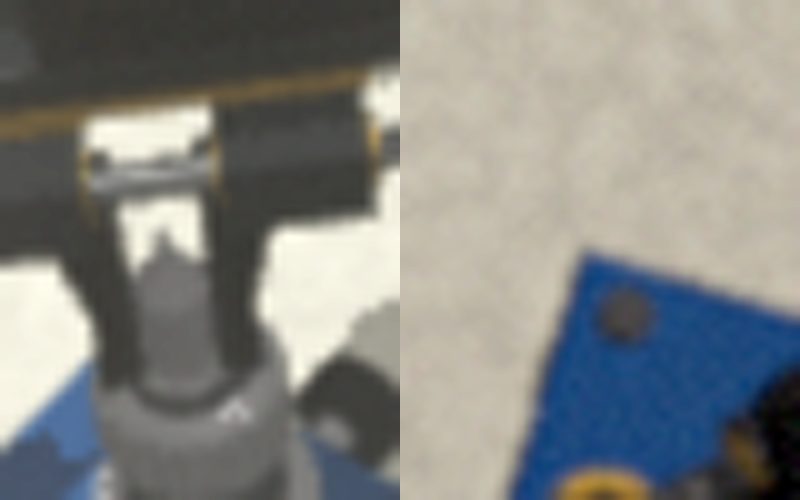

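The shoulder is seated: the force rose to 12 N at TCP z 0.1184 (0.118 expected), and the image shows the shoulder lying on the collet at (185,385). Releasing.

>>> {"fn": "apply_moves", "kwargs": {"commands": [[[0.1, 0, 0, -0.0015, 0], [0.3, 0, 0, -0.0015, 0], [0.8, 0, 0, -0.0015, 0], [0.8, 0, 0, -0.0015, 0], [0.8, 0, 0, -0.0015, 0], [0.8, 0, 0, -0.0015, 0], [0.8, 0, 0, -0.0015, 0], [0.8, 0, 0, -0.0015, 0], [0.8, 0, 0, -0.0015, 0], [0.8, 0, 0, -0.0015, 0], [0.8, 0, 0, -0.0015, 0], [0.8, 0, 0, -0.0015, 0]]]}}

```text
clock: 11.3
position: [0.49, -0.1944, 0.1181]
ee_rot: [[0.895, 0.445, 0.0], [0.445, -0.895, -0.0], [0.0, 0.0, -1.0]]
contact_force: [-0.1, 0.3, -0.8]
width: 0.0694
```

```bash
python3 look.py g "(262,130,40,50)" "(340,160,40,50)" 10; cat > /dev/null
```

```text
clock 11.3
joint_pos [ 0.5415  0.3702 -0.3016  1.9763  0.1482  0.8158 -0.9522]
position [ 0.49   -0.1944  0.1181]
contact_force [-0.0503  0.2529 -0.754 ]
moment [-0.0531 -0.0104  0.0355]
width 0.0694
[[0.8955, 0.4451, 0.0001], [0.4451, -0.8955, -0.0001], [0.0, 0.0001, -1.0]]
```

View pics/g.png

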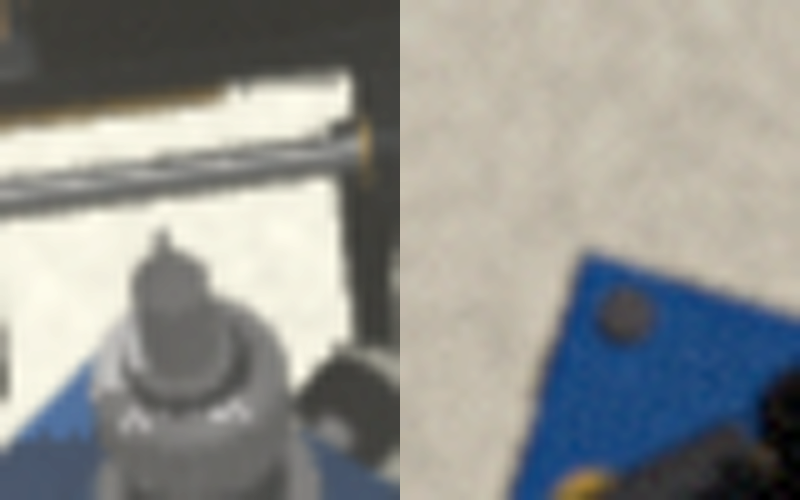

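The punch stands upright on the collet, nib at crop (163,240). Now I turn back 60° for joint room and lower the open fingers beside the nut, keeping the body above the nib (TCP z 0.088 puts the body at 0.158, nib at 0.152).

>>> {"fn": "apply_moves", "kwargs": {"commands": [[[0.8, 0.0006, -0.0005, 0, -8], [0.8, 0.0006, -0.0005, 0, -16], [0.8, 0.0006, -0.0005, 0, -24], [0.8, 0.0006, -0.0005, 0, -32], [0.8, 0.0006, -0.0005, 0, -40], [0.8, 0.0006, -0.0005, 0, -48], [0.8, 0.0006, -0.0005, 0, -56], [0.8, 0.0006, -0.0005, 0, -60], [0.8, 0.0006, -0.0005, 0.008, -60], [0.8, 0.0006, -0.0005, 0.018, -60], [0.8, 0.0006, -0.0005, 0.026, -60], [0.8, 0.0006, -0.0005, 0.03, -60], [0.8, 0.0006, -0.0005, 0.03, -60], [0.8, 0.0006, -0.0005, 0.03, -60]]], "force": 10}}

```text
clock: 12.8
position: [0.4905, -0.1936, 0.088]
ee_rot: [[0.062, 0.998, 0.0], [0.998, -0.062, -0.0], [-0.0, 0.0, -1.0]]
contact_force: [0.7, -0.4, -0.5]
width: 0.0698
```

>>> {"fn": "apply_moves", "kwargs": {"commands": [[[0.3, 0, 0, 0, 0], [0.3, 0, 0, 0, 0], [0.3, 0, 0, 0, 0], [0.3, 0, 0, 0, 0], [0.3, 0, 0, 0, 0], [0.3, 0, 0, 0, 0], [0.3, 0, 0, 0, 0], [0.3, 0, 0, 0, 0]]], "force": 10}}

```text
clock: 13.6
position: [0.4905, -0.1938, 0.0882]
ee_rot: [[0.062, 0.998, 0.0], [0.998, -0.062, -0.0], [-0.0, 0.0, -1.0]]
contact_force: [-0.6, 0.3, -0.0]
width: 0.0395
```

```bash
python3 look.py i "(242,130,60,60)" "(360,180,60,60)" 6; cat > /dev/null
```

```text
clock 13.6
joint_pos [ 0.7061  0.4467 -0.5171  1.9895  0.3082  0.7814 -0.0525]
position [ 0.4905 -0.1938  0.0882]
contact_force [-0.6024  0.2903 -0.0292]
moment [-0.0457 -0.0964 -0.0032]
width 0.0395
[[0.0624, 0.9981, 0.0003], [0.9981, -0.0624, -0.0002], [-0.0002, 0.0003, -1.0]]
```

View pics/i.png

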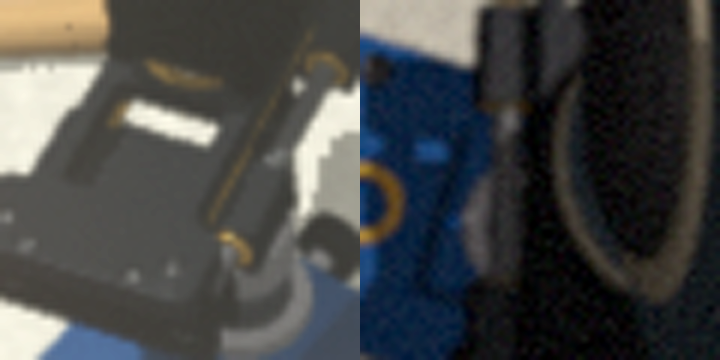

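The fingers hold the nut at 39.5 mm with almost no side force, so it is centred. I'm raising the grip and turning clockwise.

>>> {"fn": "apply_moves", "kwargs": {"commands": [[[0.3, 0, 0, 0, 0], [0.3, 0, 0, 0, 0], [0.3, 0, 0, 0, 5], [0.3, 0, 0, 0, 10], [0.3, 0, 0, 0, 15], [0.3, 0, 0, 0, 20], [0.3, 0, 0, 0, 25], [0.3, 0, 0, 0, 30], [0.3, 0, 0, 0, 30]]], "force": 40}}

```text
clock: 14.6
position: [0.4902, -0.1937, 0.0882]
ee_rot: [[0.553, 0.833, -0.0], [0.833, -0.553, -0.0], [-0.0, -0.0, -1.0]]
contact_force: [0.2, 0.6, 2.2]
width: 0.0389
```

```bash
cat > st.py <<'E'
from plant import arm
import numpy as np
s=arm.read_state()
for q in("clock","joint_pos","position","contact_force","moment","width"):print(q,np.round(s[q],4))
print("yaw x",np.degrees(np.arctan2(s["ee_rot"][1][0],s["ee_rot"][0][0])))
E
python3 st.py
```

```text
clock 14.6
joint_pos [ 0.6074  0.4248 -0.3903  1.9952  0.2293  0.7636 -0.5046]
position [ 0.4902 -0.1937  0.0882]
contact_force [0.19   0.5517 2.1967]
moment [-0.0102  0.1446 -0.158 ]
width 0.0389
yaw x 56.4088688031254
```

>>> {"fn": "apply_moves", "kwargs": {"commands": [[[0.3, 0, 0, 0, 6], [0.3, 0, 0, 0, 12], [0.3, 0, 0, 0, 18], [0.3, 0, 0, 0, 24], [0.3, 0, 0, 0, 30], [0.3, 0, 0, 0, 36], [0.3, 0, 0, 0, 42], [0.3, 0, 0, 0, 48], [0.3, 0, 0, 0, 54], [0.3, 0, 0, 0, 60]]], "force": 40}}

```text
clock: 15.6
position: [0.49, -0.1933, 0.0882]
ee_rot: [[0.998, -0.063, -0.001], [-0.063, -0.998, 0.0], [-0.001, -0.0, -1.0]]
contact_force: [-1.4, 1.0, 4.1]
width: 0.0392
```

```bash
python3 look.py j "(242,130,60,60)" "(360,180,60,60)" 6; cat > /dev/null
```

```text
clock 15.6
joint_pos [ 0.409   0.3993 -0.1413  2.007   0.0811  0.7416 -1.4152]
position [ 0.49   -0.1933  0.0882]
contact_force [-1.3789  1.031   4.1487]
moment [0.1648 0.3471 0.2583]
width 0.0392
[[0.998, -0.0631, -0.001], [-0.0631, -0.998, 0.0003], [-0.001, -0.0002, -1.0]]
```

View pics/j.png

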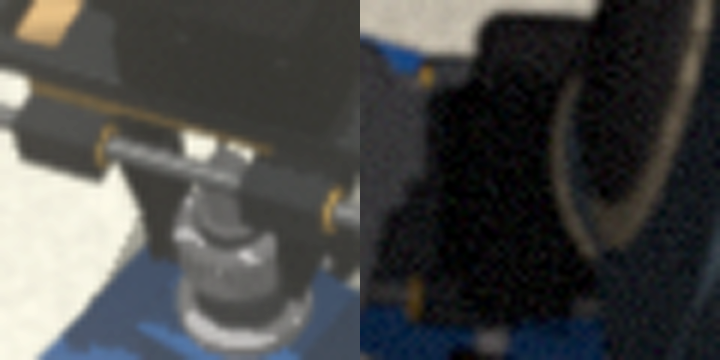

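>>> {"fn": "apply_moves", "kwargs": {"commands": [[[0.3, 0, 0, 0, 0], [0.3, 0, 0, 0, 5], [0.3, 0, 0, 0, 10], [0.3, 0, 0, 0, 15]]], "force": 50}}

```text
clock: 16.1
position: [0.4916, -0.1937, 0.0882]
ee_rot: [[0.95, -0.313, 0.003], [-0.313, -0.95, -0.002], [0.003, 0.001, -1.0]]
contact_force: [-0.7, 0.4, 0.8]
width: 0.0392
```

```bash
python3 st.py
```

```text
clock 16.1
joint_pos [ 0.3593  0.3966 -0.0802  2.0088  0.0474  0.7349 -1.6392]
position [ 0.4916 -0.1937  0.0882]
contact_force [-0.6806  0.4394  0.8454]
moment [0.1626 0.4189 1.1565]
width 0.0392
yaw x -18.261467226230675
```

>>> {"fn": "apply_moves", "kwargs": {"commands": [[[0.3, 0, 0, 0, 5], [0.3, 0, 0, 0, 10]]]}}

```text
clock: 16.3
position: [0.4915, -0.1939, 0.0884]
ee_rot: [[0.881, -0.473, 0.002], [-0.473, -0.881, -0.002], [0.003, 0.001, -1.0]]
contact_force: [0.2, -0.5, 2.3]
width: 0.0388
```

```bash
python3 st.py
```

```text
clock 16.3
joint_pos [ 0.3257  0.395  -0.0382  2.0105  0.0238  0.734  -1.791 ]
position [ 0.4915 -0.1939  0.0884]
contact_force [ 0.2252 -0.4657  2.2668]
moment [0.043  0.2232 1.3007]
width 0.0388
yaw x -28.2495681530419
```

>>> {"fn": "apply_moves", "kwargs": {"commands": [[[0.3, 0, 0, 0, 0], [0.3, 0, 0, 0, 5], [0.3, 0, 0, 0, 10], [0.3, 0, 0, 0, 15]]], "force": 60}}

```text
clock: 16.7
position: [0.4912, -0.194, 0.0886]
ee_rot: [[0.728, -0.686, 0.001], [-0.686, -0.728, -0.002], [0.002, 0.0, -1.0]]
contact_force: [-2.0, 0.0, 4.5]
width: 0.0386
```

```bash
python3 look.py k "(252,130,50,60)" "(360,180,50,60)" 8; cat > /dev/null
```

```text
clock 16.7
joint_pos [ 0.2757  0.3935  0.0247  2.0135 -0.0126  0.733  -2.0184]
position [ 0.4912 -0.194   0.0886]
contact_force [-2.0139  0.0086  4.5311]
moment [0.2559 0.3581 1.4381]
width 0.0386
[[0.728, -0.6856, 0.0014], [-0.6856, -0.728, -0.0016], [0.0021, 0.0002, -1.0]]
```

View pics/k.png

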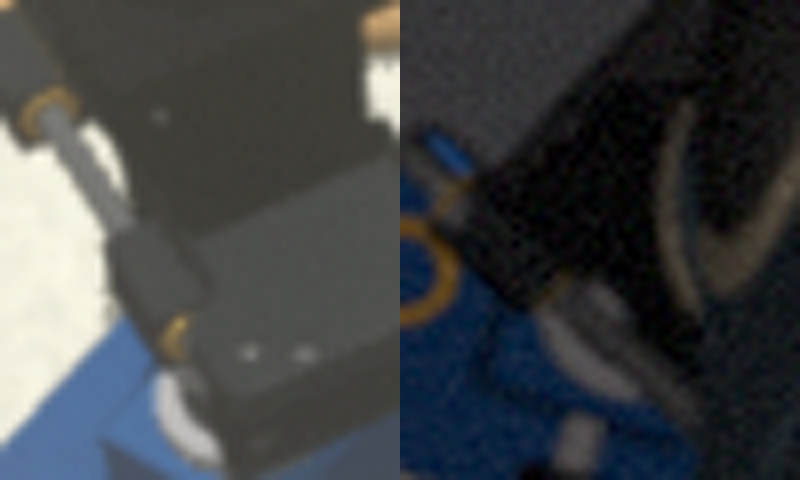

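The moment held near 0.2 N m while the nut turned, then jumped to 1.16, 1.30 and 1.44 N m, rising with grip force. The fingers are slipping on a stopped nut, 130° from the start, past the maximum 120° needed. Letting go and rising straight up.

>>> {"fn": "apply_moves", "kwargs": {"commands": [[[0.5, 0, 0, 0, 0], [0.8, 0, 0, 0, 0], [0.8, 0, 0, 0, 0], [0.8, 0, 0, 0, 0], [0.8, 0, 0, 0, 0], [0.8, 0, 0, 0, 0], [0.8, 0, 0, 0, 0], [0.8, 0, 0, 0, 0], [0.8, 0, 0, -0.03, 0], [0.8, 0, 0, -0.07, 0], [0.8, 0, 0, -0.11, 0], [0.8, 0, 0, -0.14, 0], [0.8, 0, 0, -0.14, 0]]], "force": 20}}

```text
clock: 18.1
position: [0.4931, -0.1946, 0.2329]
ee_rot: [[0.724, -0.689, 0.01], [-0.689, -0.724, -0.003], [0.009, -0.004, -1.0]]
contact_force: [1.1, 0.5, -0.6]
width: 0.0698
```

```bash
python3 st.py
```

```text
clock 18.1
joint_pos [ 0.2669  0.217   0.0347  1.8726 -0.0087  1.0422 -2.0263]
position [ 0.4931 -0.1946  0.2329]
contact_force [ 1.0989  0.4501 -0.6209]
moment [0.0716 0.0129 0.0495]
width 0.0698
yaw x -43.582192093819906
```

>>> {"fn": "apply_moves", "kwargs": {"commands": [[[0.8, 0.07, 0.35, 0, 0], [0.8, 0.07, 0.35, 0, 0], [0.8, 0.07, 0.35, 0, 0], [0.8, 0.07, 0.35, 0, 0], [0.8, 0.07, 0.35, 0, 0], [0.8, 0.07, 0.35, 0, 0], [0.8, 0.07, 0.35, 0, 0], [0.8, 0.07, 0.35, 0, 0], [0.8, 0.07, 0.35, 0, 0], [0.8, 0.07, 0.35, 0, 0]]]}}

```text
clock: 19.1
position: [0.3009, -0.4939, 0.2272]
ee_rot: [[0.726, -0.688, -0.0], [-0.688, -0.726, 0.002], [-0.002, -0.001, -1.0]]
contact_force: [0.1, 0.5, 0.5]
width: 0.0695
```

```bash
python3 look.py l "(260,140,45,55)" "(370,195,45,55)" 8; python3 -c "
import cv2,numpy as np
a=cv2.imread('pics/l_scene_raw.png');cv2.imwrite('pics/l_full.png',a)"
```

```text
clock 19.1
joint_pos [ 0.7613  0.3086  0.2403  1.7746 -0.0837  1.07   -1.2984]
position [ 0.3009 -0.4939  0.2272]
contact_force [0.0662 0.5437 0.5221]
moment [ 0.092  -0.0161  0.0339]
width 0.0695
[[0.7258, -0.6879, -0.0002], [-0.6879, -0.7258, 0.0021], [-0.0016, -0.0014, -1.0]]
```

View pics/l.png

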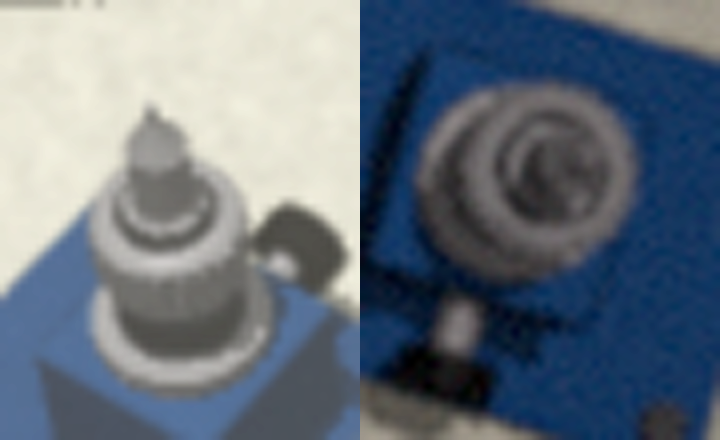

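View pics/l_full.png

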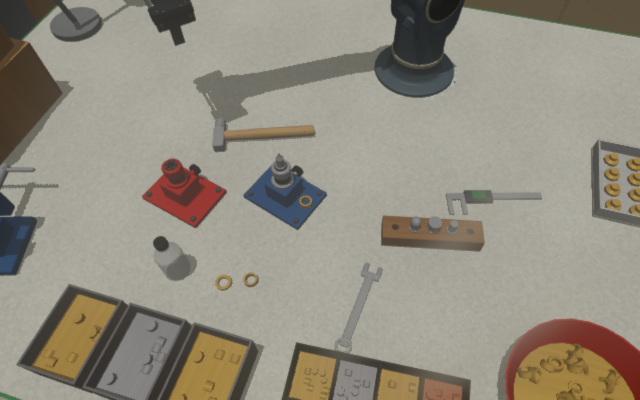

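Run:
```python
from h import *
cams()
for z in(.152,.115,.112): print(z,proj("scene",[.4907,-.192,z]),proj("top",[.4902,-.1939,z]))
f=lambda n,x,y,w,h,k:cv2.convertScaleAbs(cv2.resize(cv2.imread(f"pics/l_{n}_raw.png")[y:y+h,x:x+w],None,fx=k,fy=k,interpolation=2),alpha=1.3)
cv2.imwrite("pics/l2.png",np.hstack([f("scene",268,150,24,32,16),f("top",380,200,24,32,16)]))
```

```text
0.152 [[278.29442381 152.95271242]] [[398.34040133 213.5645412 ]]
0.115 [[280.09458798 164.58883791]] [[394.14238768 215.19022553]]
0.112 [[280.23534633 165.4986893 ]] [[393.82212454 215.3142477 ]]
```

View pics/l2.png

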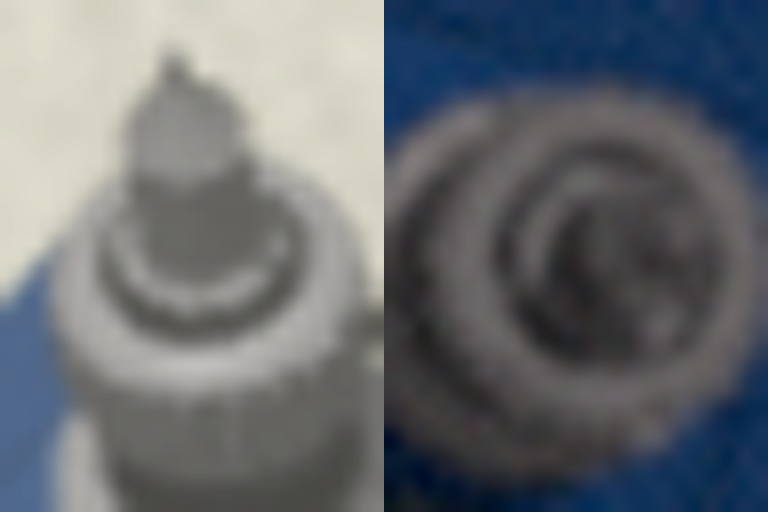

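The nib is at scene pixel (278.4,152.5), against (278.3,153.0) predicted for a punch that is fully home and centred. The shoulder sits evenly inside the nut ring, and the other three punches are still in the rack at (416,224), (435,224) and (453,227). Handing in.

```bash
python3 -c "
from plant import arm
print(arm.sign_off())"
```

```text
the job is handed in; nothing more can be done
None
```

The needle punch is in the blue stand's collet with its shoulder on the collet face, and the collet nut is turned clockwise to its stop. I handed in at about 19 s of the 62 s allowed, with the gripper open and well clear of everything.

- **Seating:** on the way in, the force rose to 12 N at TCP height 0.118 m, which is where the shoulder should meet the face. In the last picture the nib tip was within half a pixel (about 1 mm) of where a seated, centred punch should be.
- **Nut:** I turned the tool 130° clockwise. The moment stayed near 0.2 N m while the nut moved. By about 105° it had jumped to 1.16 N m, then rose to 1.44 N m as the fingers slipped on the stopped nut. The stop needs at most 120°.
- **Other punches:** the flat, ball and disc punches are still in the rack, and the red look-alike was not touched.

**Checks that disagreed or were missing:**
- The two cameras differed by about 2 mm in y. I treated this as scene-camera bias and used the top view's y; the scene camera's own view agreed on the last correction before lowering the punch.
- The opening read 14.7–15.2 mm on the 16 mm stem, though the punch never slipped.
- One moment reading early in the turn had the opposite sign (-0.16 N m); I could not explain it.
- I did not tug the punch, so the collet's grip is inferred from the nut reaching its stop.

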